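Dessert jars onto the cake stand

ROBOT

A 6-joint arm with a two-finger parallel gripper is mounted at the origin on the work surface. World frame = base frame: x ahead of the robot, y to its left, z up, the work surface at z = 0. Lengths are in mm, angles in degrees, forces in N, time in s.
With the tool pointing down it reaches from about 350 to 850 mm from the base axis. Payload 8.1 kg.
Tool frame: the origin (TCP) lies at the very end of the fingers, on their centre line; the grasp point (between the pads) lies 19 mm behind it; z points along the fingers, y is the line along which they close (so a half turn about z gives the same grasp; the last joint's range is limited). The gripper opens to 85 mm and grips with 20 to 120 N. Pads are 22 mm wide; open, the fingers measure 114 mm over their backs; the gripper's body (76 mm by 85 mm) begins 54 mm behind the grasp point. The pads swing forward as they close: fully open they stand 13 mm farther back than shut.
Start: joints at [-75.768, 7.471, 85.268, -0, 87.261, -4.893], TCP at [196.601, -566.88, 231.292] pointing down, gripper open.
Joint ranges: [-169.43, 169.43], [-51.17, 129.36], [1.28, 143.12], [-76.62, 256.62], [0, 156.53], [-152.29, 152.29]. Speed limits (degrees/s): [136.94, 136.94, 159.86, 180, 180, 180].

INTERFACE

Orientations are given as [roll, pitch, yaw] about the fixed x, y, z axes, in that order (R = Rz(yaw) Ry(pitch) Rx(roll)).
In Python, from bench import * gives the robot as it stands.
- The arm moves only by the tool play_rows, never from a script. Its argument "increments" is a list of rows, each a list of 3 entries, a list of its own where there are three numbers: the gripper's target within -1 to 1 (fully open at 1, half-way at 0, shut at -1), then the shift along the tool's x, y, z in mm, then the turn about the tool's z in rad. A call has 1 to 12 rows; each row shifts and turns the commanded pose from where the row before left it, along the tool's axes as they then stand; what a row does not reach is not made up. A row lasts 1/12 s, in which the tool goes at most 41.7 mm and 7.16 degrees, less where a joint would pass 70% of its speed; a pose out of reach is approached as far as the arm can. A call is refused whole if a number of a shift passes 41.7 or a number of a turn 0.125, either way. A call with a gripper value outside its range is refused whole. The fingers move at their own pace and stop on an object; "force" is the grip in N (left out, the last holds). Time passes only in rows, so rows that do not move let the fingers close. It gives the time, the measured TCP pose, the force, the opening and the grip force at its end, in the units of the state.
- sense(): the state, without advancing time (a new reading comes with each control period).
- snapshot(name): name is "side" or "top"; returns a dict with "color" (480x640x3 uint8, red, green, blue), "intrinsics" (3x3 intrinsics, pixels), "world_from_camera" (4x4, takes a point from camera to world coordinates). Camera axes: x right, y down, z forward; pixel columns grow to the right and rows downward; lengths in mm; the calibration is good to about 2 mm. A picture is of the moment at which its call begins. There is no depth.
- hand_in(): hands the job in; it is judged then, once.
Trained networks look in a picture, given as the dict that the camera call returned (one of the last four; its "shot" number tells which), for a name from the list of things; names that differ only in an ending like _2 or _b are one class to them, and where a whole thing is asked for, a point or a joint stands for the part that bears it (a point fixed in the world has none). Each returns a list of dicts, best first, with "p" (0 to 1); they miss things now and then, are a little off and sometimes report something else, mostly with a low value. They report only what shows in the picture. A call takes as long as a camera call. They do not tell look-alikes from the thing itself.
- find_in(query, picture): "xyz" ([x, y, z] in mm, in the coordinates of the camera as it stood for that picture, good to about 4 mm: the middle of the surface that is visible of it).
- regions_of(query, picture): "mask" (480x640 bool, what is visible of it).
- pinpoint(query, picture): "xyz" ([x, y, z] in mm, in the coordinates of the camera as it stood for that picture, good to about 4 mm: a listed point, or the origin of a listed thing).
The state is a dict: "time": time; "joint_pos": joint angles; "qd": joint speeds; "joint_efforts": joint torques, N m; "tool_pos": TCP position; "tcp_rot": TCP orientation; "ft_force": force on the tool from outside, world axes, zero at the start; "wrist_torque": the same for the moment, N m; "finger_gap": finger opening in mm; "grip_force": force on a finger pad.
Only numpy, scipy, OpenCV 4.12 (cv2) and the standard library are available. Lean on these libraries where they do the work, as an engineer would, in place of code of your own. Each camera call takes 0.05 s, during which the arm holds its last target. There are 200 camera calls.

TASK

Take both dessert jars (red lid and brass lid) out of the slanted rack and set them upright on the empty half of the brass cake stand's plate, beside the half cake. Set each jar down gently, feeling for the plate, whose height was changed today: do not let a jar drop or press it down hard, and do not bump the stand or cake with the gripper. Leave the mug, the espresso cup and the sugar jar where they are.

Things in the scene. Friction and masses are not known exactly. Their poses are not given: they have to be found in the camera images.
- jar_red: Closed dessert jar, red lid, berry-and-cream layers. Straight clear body 60 mm across, 112 mm tall, then a lid 57 mm across, 18 mm tall (130 mm in all); 200 to 365 g. Origin: centre of its underside; z points along the jar to the lid. Starts in one of the rack's two seats, leaning 27 degrees.
- jar_choc: The same jar with a brass-coloured lid and chocolate-and-cream layers; same sizes and frame. It starts in the other seat.
- rack: Fixed wood rack, base 130 x 250 mm, origin under its centre. 2 seats: jar undersides centred at x 30, y +60 and -60, z 45 mm. Jars lean 27 deg from vertical, lids to the rack's -x, on a ledge square to their axis and a back board under their -x side reaching 70 mm along the jar; cheeks at both y sides (4.5 mm play in all) reach 38 mm along it. Draw jars out along their axis.
- stand: Fixed brass cake stand, foot 170 mm across, round level plate 260 mm across over it. Origin: centre of the foot's underside. The plate's top is 95 to 155 mm above it, different each time and not reported: look or feel. It is rigid. A half cake (radius 115, height 45, cream and berries to 59 mm above the plate) fills the -x half, cut face at x = -6 mm. The +x half is empty: jars go there.
- mug: White mug, 76 mm across, 85 mm tall, handle on its +y; bystander. Origin: centre of its underside.
- espresso_cup: Small blue cup, 60 mm across, 55 mm tall; bystander. Origin: centre of its underside.
- sugar_jar: Small closed sugar jar, 60 mm across, 90 mm tall; bystander. Origin: centre of its underside.
Not all that is in view belongs to the job. Leave any orange or purple look-alike of the jar_choc alone.

How it is judged:
By the outcome, as a careful person would: the job done as asked, in the order asked, and still so for the second after the job is handed in, with the robot touching nothing.
It also fails if it takes over 64 s, if anything falls off the work surface, if the arm or the gripper's body presses on something with over 40 N, if the wrist force passes 120 N, or if a joint passes its speed limit or range.

## Working session

There is one attempt and no reset: what is moved stays moved. The work goes in short steps, Python scripts to look and compute and a tool call to move; the robot and the scene stay as the last step left them, time stands still between calls to the robot, and variables do not carry over. Pictures are saved under pics/ and viewed, at most 10 in all, crops included, and the job is handed in when it is done.

Besides the shell and the picture viewer there is one more tool, called after "Emit:" by a JSON object that holds its "method" and its "body", one argument or row to a line. play_rows: Moves the arm, as the interface text tells. Its arguments: {"type":"object","properties":{"increments":{"type":"array","items":{"type":"array"}},"force":{"type":"number"}},"required":["increments"]}

```bash
mkdir -p pics; ls
cat > h.py <<'E'
from bench import *
import numpy as np, cv2
def w(pic,p): 
    T=np.array(pic["world_from_camera"]); return T[:3,:3]@np.array(p)+T[:3,3]
def save(pic,name,crop=None,scale=1):
    im=pic["color"][:,:,::-1]
    if crop: a,b,c,d=crop; im=im[b:d,a:c]
    cv2.imwrite("pics/"+name+".png",cv2.resize(im,None,fx=scale,fy=scale,interpolation=cv2.INTER_CUBIC))
def ray_z(pic,uv,z):
    T=np.array(pic["world_from_camera"]);K=np.array(pic["intrinsics"])
    d=T[:3,:3]@np.linalg.solve(K,[uv[0],uv[1],1.]); o=T[:3,3]; return o+d*(z-o[2])/d[2]
def px(pic,p):
    T=np.array(pic["world_from_camera"]);K=np.array(pic["intrinsics"])
    c=T[:3,:3].T@(np.array(p)-T[:3,3]); q=K@c; return q[:2]/q[2]
E
python3 - <<'E'
from h import *
for n in("side","top"):
    s=snapshot(n); save(s,n+"0"); print(n,np.round(w(s,[0,0,0])))
    for q in("jar_red","jar_choc","rack","stand","mug","espresso_cup","sugar_jar"):
        for r in pinpoint(q,s)[:4]: p=w(s,r["xyz"]);print(q,round(r["p"],2),p.round(0),px(s,p).round(0))
E
```

```text
pics
side [ 279. 1125. 1055.]
jar_red 0.92 [654. 254.  45.] [261. 274.]
jar_choc 0.94 [635. 138.  40.] [285. 244.]
jar_choc 0.94 [671. 470.  26.] [218. 351.]
jar_choc 0.9 [742. 222.  30.] [232. 261.]
jar_choc 0.87 [359. 174.  27.] [393. 282.]
rack 0.58 [609. 204.  -1.] [287. 276.]
stand 0.6 [ 611. -248.   -0.] [335. 168.]
mug 0.63 [771.  46.  -3.] [248. 222.]
mug 0.24 [654. 251.  42.] [262. 274.]
espresso_cup 0.87 [415.  23.  -5.] [381. 244.]
espresso_cup 0.53 [766.  50.  -5.] [249. 224.]
sugar_jar 0.83 [375. 470.   2.] [356. 393.]
top [ 417.  110. 1028.]
jar_red 0.94 [657. 251.  48.] [252. 204.]
jar_red 0.19 [426.  17.   3.] [354. 307.]
jar_choc 0.8 [641. 140.  48.] [301. 211.]
jar_choc 0.65 [360. 176.  25.] [284. 337.]
jar_choc 0.59 [751. 222.  32.] [266. 166.]
jar_choc 0.55 [672. 465.  27.] [161. 199.]
rack 0.94 [617. 201.  -3.] [275. 225.]
stand 0.85 [ 611. -248.   -4.] [464. 228.]
mug 0.93 [770.  44.   2.] [341. 163.]
mug 0.19 [380. 464.  -2.] [158. 328.]
espresso_cup 0.64 [422.  18.   2.] [354. 309.]
sugar_jar 0.59 [377. 462.  -3.] [159. 329.]
```

View pics/side0.png

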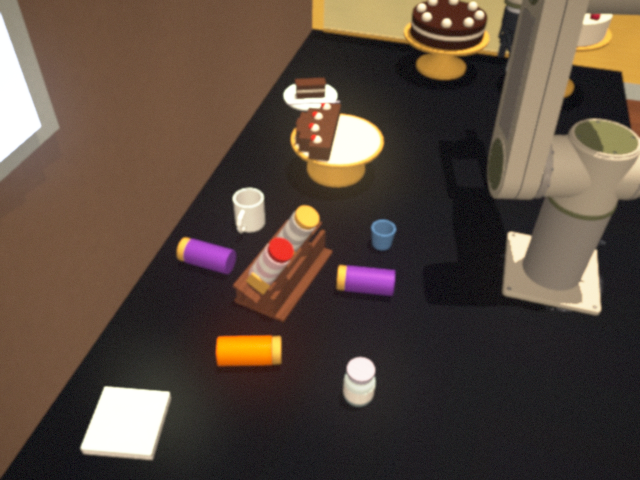

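View pics/top0.png

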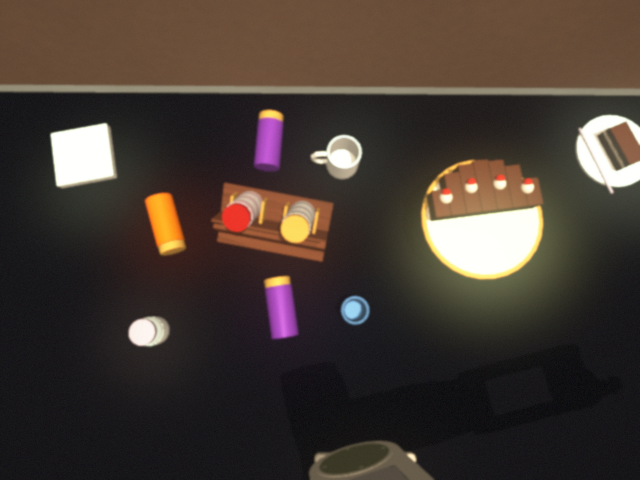

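The two jars in the rack are the only candidates for the job: red lid at top-view (237,215) and brass lid at (296,228). The look-alikes to avoid are purple at (269,140), purple at (282,307) and orange at (165,225), all lying loose on the table. The stand is at (483,218), with its empty half facing the robot. I'll check the choice in one crop and refine the rack pose and plate height.

Run:
```python
from h import *
st=sense(); print(st["tool_pos"],st["tcp_rot"],st["ft_force"],st["finger_gap"],st["time"])
s=snapshot("top"); save(s,"crop1",(200,170,350,270),5)
im=cv2.cvtColor(np.ascontiguousarray(s["color"]),cv2.COLOR_RGB2HSV)
# red lid / brass lid centroids
red=((im[...,0]<6)|(im[...,0]>174))&(im[...,1]>200)&(im[...,2]>130)
yel=(abs(im[...,0].astype(int)-22)<8)&(im[...,1]>150)&(im[...,2]>150)
for n,m,b in(("red",red,(215,195,262,235)),("yel",yel,(275,205,325,245))):
    M=np.zeros(m.shape,np.uint8);M[b[1]:b[3],b[0]:b[2]]=m[b[1]:b[3],b[0]:b[2]]
    _,l,stt,c=cv2.connectedComponentsWithStats(M);i=1+stt[1:,4].argmax();(e,r)=cv2.minEnclosingCircle(np.argwhere(l==i)[:,::-1].astype(np.float32))
    print(n,stt[i],c[i],e,r,ray_z(s,c[i],160).round(1))
# stand plate: fit ellipse of mask in top view
m=regions_of("stand",s)[0]["mask"].astype(np.uint8)
c=max(cv2.findContours(m,cv2.RETR_EXTERNAL,cv2.CHAIN_APPROX_NONE)[0],key=cv2.contourArea)
h=cv2.convexHull(c); e=cv2.fitEllipse(c[c[:,0,1]>225]); print("ell",e,cv2.minEnclosingCircle(h))
K=np.array(s["intrinsics"]);
print("K",K[0,0],"plate z~",w(s,[0,0,0])[2]-K[0,0]*260/np.mean(e[1]))
for z in(95,125,155):print(z,ray_z(s,e[0],z).round(1))
# cut face edge
for z in(95,125,155):print("cut",ray_z(s,(430,219),z).round(1),ray_z(s,(542,207),z).round(1))
save(s,"crop2",(400,140,560,290),4)
```

```text
[ 196.60636255 -566.88894864  231.32140044] [1.79997651e+02 8.42533058e-04 1.91247181e+01] [-0.46487467  0.15574004  1.0120097 ] 85.20792484212659 0.8
red [222 205  27  27 566] [235.34628975 217.75088339] (235.25, 218.125) 13.877351760864258 [601.  267.1 160. ]
yel [280 215  29  29 636] [294.23584906 228.98584906] (294.5, 228.5) 14.983424186706543 [578.5 149.3 160. ]
ell ((481.8741760253906, 219.1345672607422), (116.49879455566406, 122.59014129638672), 119.75167083740234) ((484.7980041503906, 214.8585662841797), 64.15839385986328)
K 441.91170291023906 plate z~ 66.39254566654483
95 [ 613.1 -253.8   95. ]
125 [ 606.8 -242.1  125. ]
155 [ 600.5 -230.4  155. ]
cut [ 613.1 -140.9   95. ] [ 640.5 -387.3   95. ]
cut [ 606.8 -132.9  125. ] [ 633.3 -371.3  125. ]
cut [ 600.5 -124.8  155. ] [ 626.1 -355.3  155. ]
```

View pics/crop1.png

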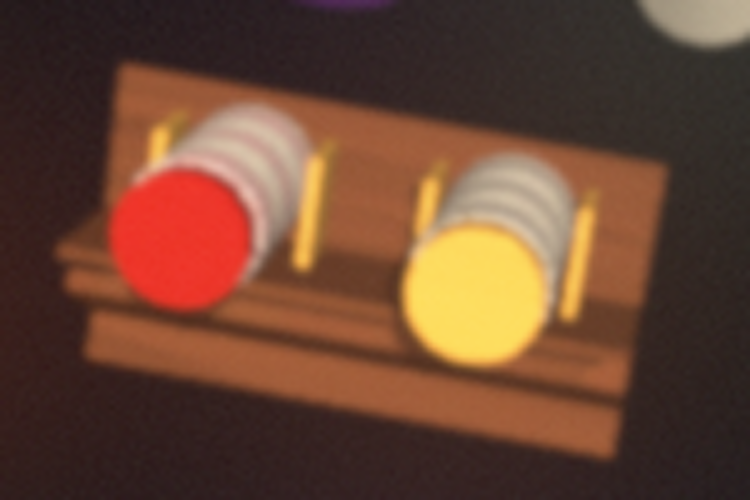

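View pics/crop2.png

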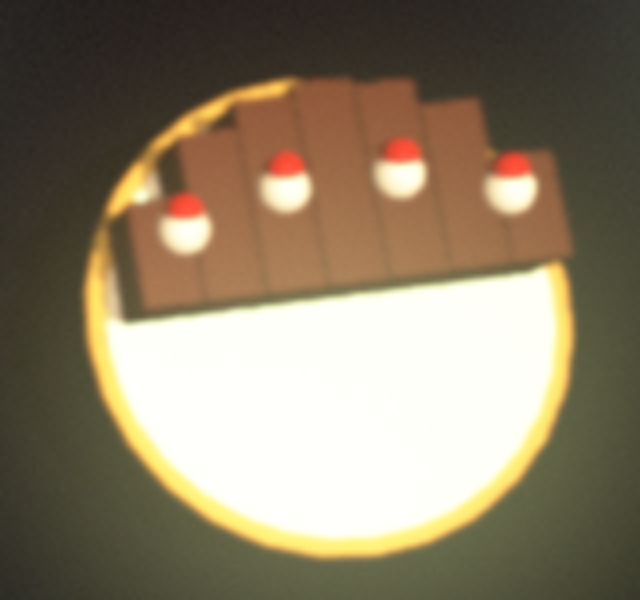

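Crop 1 confirms the clear layered jars in the rack: red lid at top-view (236,218), brass lid at (295,229). Rack yaw is about -10.3°. Crop 2 shows the plate circle centred at about (482,218), with the cut edge running from (432,220) to (534,207). The tool can only stay vertical, so each jar has to pivot in the pads to stand upright.

Emit:
{"method": "play_rows", "body": {
  "increments": [
    [1,[0,0,0],0.1026],
    [1,[0,0,0],0.1026],
    [1,[0,0,0],0.1026],
    [1,[0,0,0],0.1026],
    [1,[0,0,0],0.1026],
    [1,[10,-34,0],0],
    [1,[10,-34,0],0],
    [1,[10,-34,0],0],
    [1,[10,-34,0],0],
    [1,[10,-34,0],0],
    [1,[10,-34,0],0],
    [1,[10,-34,0],0]
  ],
  "force": 20
}}

```text
time: 1.9
tool_pos: [308.3, -343.7, 231.4]
tcp_rot: [180.0, -0.0, -10.3]
ft_force: [1.4, 1.4, -0.1]
finger_gap: 85.3
grip_force: 0.0
```

Emit:
{"method": "play_rows", "body": {
  "increments": [
    [1,[10,-34,0],0],
    [1,[10,-34,0],0],
    [1,[10,-34,0],0],
    [1,[10,-34,0],0],
    [1,[10,-34,0],0],
    [1,[10,-34,0],0],
    [1,[10,-34,0],0],
    [1,[10,-34,0],0],
    [1,[10,-34,0],0],
    [1,[10,-34,0],0],
    [1,[10,-34,0],0],
    [1,[10,-34,0],0]
  ]
}}

```text
time: 2.9
tool_pos: [499.3, 36.8, 231.5]
tcp_rot: [-180.0, -0.0, -10.3]
ft_force: [0.3, -1.5, -0.2]
finger_gap: 85.5
grip_force: 0.0
```

Emit:
{"method": "play_rows", "body": {
  "increments": [
    [1,[10.4,-35,0],0],
    [1,[10.4,-35,0],0],
    [1,[10.4,-35,0],0],
    [1,[10.4,-35,0],0],
    [1,[10.4,-35,0],0],
    [1,[10.4,-35,0],0],
    [1,[10.4,-35,0],0],
    [1,[0,0,15],0],
    [1,[0,0,15],0],
    [1,[0,0,10],0],
    [1,[0,0,0],0]
  ]
}}

```text
time: 3.82
tool_pos: [612.3, 262.5, 187.7]
tcp_rot: [179.8, 0.3, -10.3]
ft_force: [-0.8, -0.3, -0.6]
finger_gap: 85.4
grip_force: 0.0
```

Run:
```python
from h import *
s=snapshot("side"); a=s["color"][190:320,200:360][:,:,::-1]; a=cv2.resize(a,None,fx=4,fy=4,interpolation=2)
cv2.imwrite("pics/pre1.png",a)
for q in("jar_red",):
    for r in pinpoint(q,s)[:2]: print(r["p"],w(s,r["xyz"]).round(1))
print(sense()["tool_pos"])
```

```text
0.93 [655.6 252.7  47.8]
0.49 [4.15e+02 2.50e+01 1.00e-01]
[613.6642974  262.54087253 191.13047892]
```

View pics/pre1.png

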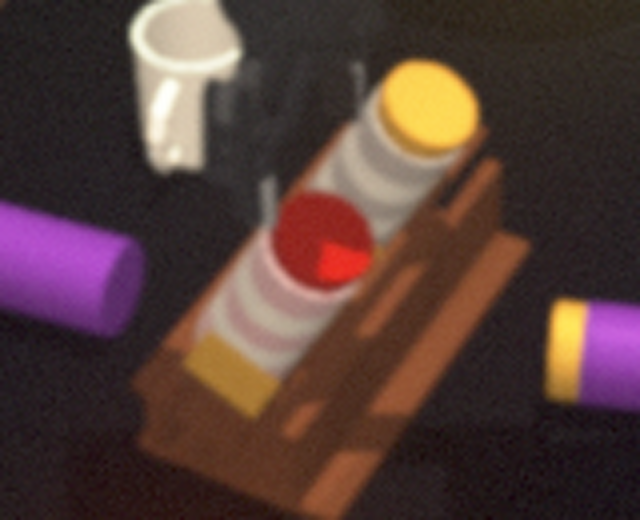

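The red lid top is at about crop (322,238), or full image (280.5,249.5). The gripper shows only as faint traces. I'll triangulate the lid from both views.

Run:
```python
from h import *
s=snapshot("side");t=snapshot("top")
P=[np.array(q["intrinsics"])@np.linalg.inv(np.array(q["world_from_camera"]))[:3] for q in(s,t)]
def tri(a,b):
    X=cv2.triangulatePoints(P[0],P[1],np.float64(a).reshape(2,1),np.float64(b).reshape(2,1))[:,0];return (X[:3]/X[3]).round(1)
print("red",tri((280.5,249.7),(235.5,218)),"choc",tri((307.3,216),(294.8,228.8)))
tp=np.array(sense()["tool_pos"]);print(tp,px(s,tp),px(t,tp), px(s,tp+[7.6,42,0]),px(s,tp-[7.6,42,0]))
```

```text
red [600.  267.8 152.7] choc [576.8 148.  154.6]
[614.57999938 262.74186152 192.83720626] [273.68607926 233.04960641] [234.81940772 207.3552457 ] [263.51443902 245.54815031] [283.41914805 221.08996327]
```

Emit:
{"method": "play_rows", "body": {
  "increments": [
    [1,[0,0,9],0],
    [1,[0,0,9],0],
    [1,[0,0,9],0],
    [1,[0,0,9],0],
    [1,[0,0,9],0],
    [1,[0,0,9],0],
    [1,[0,0,9],0],
    [1,[0,0,9],0],
    [1,[0,0,7],0],
    [1,[0,0,3],0],
    [1,[0,0,0],0],
    [1,[0,0,0],0]
  ]
}}

```text
time: 5.02
tool_pos: [614.1, 263.0, 109.3]
tcp_rot: [-180.0, -0.0, -10.3]
ft_force: [-0.2, 0.1, 0.6]
finger_gap: 85.2
grip_force: 0.0
```

Emit:
{"method": "play_rows", "body": {
  "increments": [
    [-1,[0,0,0],0],
    [-1,[0,0,0],0],
    [-1,[0,0,0],0],
    [-1,[0,0,0],0],
    [-1,[0,0,0],0],
    [-1,[0,0,0],0]
  ],
  "force": 20
}}

```text
time: 5.52
tool_pos: [614.6, 263.2, 110.3]
tcp_rot: [-180.0, -0.1, -10.3]
ft_force: [-1.3, 1.1, 6.2]
finger_gap: 59.6
grip_force: 22.1
```

Emit:
{"method": "play_rows", "body": {
  "increments": [
    [-1,[-1.8,0,-3.6],0],
    [-1,[-3.6,0,-7.1],0],
    [-1,[-3.6,0,-7.1],0],
    [-1,[-3.6,0,-7.1],0],
    [-1,[-3.6,0,-7.1],0],
    [-1,[-3.6,0,-7.1],0],
    [-1,[-3.6,0,-7.1],0],
    [-1,[-3.6,0,-7.1],0],
    [-1,[-3.6,0,-7.1],0],
    [-1,[-3.6,0,-7.1],0],
    [-1,[-3.6,0,-7.1],0],
    [-1,[-3.6,0,-7.1],0]
  ]
}}

```text
time: 6.52
tool_pos: [572.5, 270.6, 191.5]
tcp_rot: [180.0, 0.1, -10.3]
ft_force: [-0.1, -0.0, -3.9]
finger_gap: 59.3
grip_force: 22.8
```

Emit:
{"method": "play_rows", "body": {
  "increments": [
    [-1,[0,0,-15],0],
    [-1,[0,0,-20],0],
    [-1,[0,0,-15],0],
    [-1,[0,0,0],0],
    [-1,[0,0,0],0]
  ]
}}

```text
time: 6.93
tool_pos: [573.7, 270.8, 242.2]
tcp_rot: [-179.9, -0.1, -10.3]
ft_force: [-0.2, 0.5, -4.2]
finger_gap: 59.4
grip_force: 23.0
```

Run:
```python
from h import *
st=sense();print(st["tool_pos"],st["ft_force"],st["wrist_torque"],st["finger_gap"],st["time"])
s=snapshot("side");t=snapshot("top"); tp=np.array(st["tool_pos"])
u=px(s,tp).astype(int);print(u)
a=s["color"][u[1]-60:u[1]+90,u[0]-80:u[0]+80][:,:,::-1];b=t["color"][130:280,180:340][:,:,::-1]
cv2.imwrite("pics/held1.png",cv2.resize(np.hstack([a,b]),None,fx=2.5,fy=2.5,interpolation=2))
for q in(s,t):
    for r in pinpoint("jar_red",q)[:2]: print("org",r["p"],w(q,r["xyz"]).round(1))
    for r in find_in("jar_red",q)[:1]: print("mid",r["p"],w(q,r["xyz"]).round(1))
```

```text
[573.65851083 270.75565752 242.21074348] [-0.24516672  0.53134507 -4.21297348] [-0.02351004  0.07656759  0.04377543] 59.44279999485132 6.9333
[290 221]
org 0.8 [615.1 259.5 177.3]
mid 0.85 [568.  285.2 244.3]
org 0.89 [616.3 261.5 176.9]
mid 0.58 [547.9 270.7 283. ]
```

View pics/held1.png

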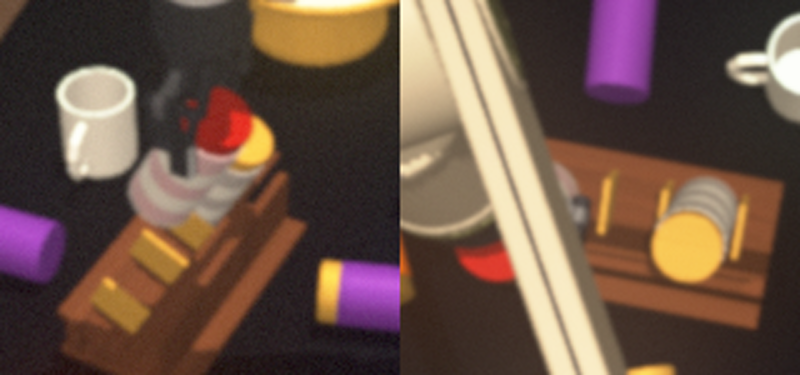

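The jar is held firmly, still leaning about 26°. I'll right it on the free table between rack and stand by touching lightly and dragging toward tool +x, so friction turns the base under the pads.

Emit:
{"method": "play_rows", "body": {
  "increments": [
    [-1,[0,0,-20],0],
    [-1,[0,0,-20],0],
    [-1,[1,20,0],0],
    [-1,[1,33,0],0],
    [-1,[1,33,0],0],
    [-1,[1,33,0],0],
    [-1,[1,33,0],0],
    [-1,[1,33,0],0],
    [-1,[1,33,0],0],
    [-1,[1,33,0],0],
    [-1,[1,33,0],0],
    [-1,[1,20,0],0]
  ]
}}

```text
time: 8.23
tool_pos: [528.0, -33.5, 280.5]
tcp_rot: [179.9, 0.0, -10.4]
ft_force: [-0.2, 0.1, -4.1]
finger_gap: 59.2
grip_force: 23.6
```

Emit:
{"method": "play_rows", "body": {
  "increments": [
    [-1,[0,0,25],0],
    [-1,[0,0,35],0],
    [-1,[0,0,35],0],
    [-1,[0,0,35],0],
    [-1,[0,0,28],0],
    [-1,[0,0,18],0],
    [-1,[0,0,10],0],
    [-1,[0,0,5],0],
    [-1,[0,0,0],0]
  ]
}}

```text
time: 8.98
tool_pos: [528.5, -30.5, 89.3]
tcp_rot: [180.0, 0.1, -10.3]
ft_force: [-0.4, 1.1, -3.2]
finger_gap: 59.1
grip_force: 23.6
```

Emit:
{"method": "play_rows", "body": {
  "increments": [
    [-1,[0,0,3],0],
    [-1,[0,0,2],0],
    [-1,[0,0,1],0],
    [-1,[0,0,1],0],
    [-1,[0,0,0],0]
  ]
}}

```text
time: 9.4
tool_pos: [529.2, -30.5, 83.4]
tcp_rot: [-180.0, -0.0, -10.3]
ft_force: [0.5, 0.4, -3.9]
finger_gap: 59.2
grip_force: 23.6
```

Emit:
{"method": "play_rows", "body": {
  "increments": [
    [-1,[0,0,1],0],
    [-1,[0,0,1],0],
    [-1,[0,0,0],0]
  ]
}}

```text
time: 9.65
tool_pos: [528.8, -30.5, 80.8]
tcp_rot: [180.0, 0.0, -10.3]
ft_force: [-0.1, -0.4, -3.4]
finger_gap: 59.6
grip_force: 23.6
```

Emit:
{"method": "play_rows", "body": {
  "increments": [
    [-1,[1,0,1],0],
    [-1,[1,0,1],0],
    [-1,[1,0,0],0],
    [-1,[0,0,0],0]
  ]
}}

```text
time: 9.98
tool_pos: [532.0, -31.1, 78.9]
tcp_rot: [-180.0, 0.0, -10.3]
ft_force: [-0.7, 0.4, -3.6]
finger_gap: 59.0
grip_force: 23.6
```

Emit:
{"method": "play_rows", "body": {
  "increments": [
    [-1,[2,0,1],0],
    [-1,[2,0,0],0],
    [-1,[2,0,0],0]
  ]
}}

```text
time: 10.23
tool_pos: [538.2, -32.1, 78.6]
tcp_rot: [-180.0, -0.0, -10.3]
ft_force: [-3.7, 0.3, 3.8]
finger_gap: 59.3
grip_force: 24.5
```

Emit:
{"method": "play_rows", "body": {
  "increments": [
    [-1,[4,0,0],0],
    [-1,[4,0,0],0],
    [-1,[4,0,0],0],
    [-1,[4,0,0],0]
  ]
}}

```text
time: 10.57
tool_pos: [554.3, -35.1, 78.5]
tcp_rot: [-180.0, -0.0, -10.3]
ft_force: [-2.2, 0.8, 4.5]
finger_gap: 59.3
grip_force: 25.3
```

```bash
cat >> h.py <<'E'
def tilt(q="jar_red"):
    st=sense();tp=np.array(st["tool_pos"]);print(tp.round(1),np.round(st["ft_force"],1),np.round(st["wrist_torque"],3))
    for n in("side","top"):
        s=snapshot(n)
        for r in pinpoint(q,s)[:4]:
            d=w(s,r["xyz"])-tp
            if np.hypot(d[0],d[1])<80: print(n,round(r["p"],2),"base rel TCP",d.round(1),"tilt",np.degrees(np.arctan2(np.hypot(d[0],d[1]),25-d[2])).round(1))
E
python3 -c "
from h import *
tilt()"
```

```text
[554.3 -35.1  78.5] [-2.2  0.8  4.5] [ 0.144  0.67  -0.004]
side 0.77 base rel TCP [ 19.9  -3.6 -72.2] tilt 11.8
```

Emit:
{"method": "play_rows", "body": {
  "increments": [
    [-1,[4,0,0.7],0],
    [-1,[4,0,0.8],0],
    [-1,[4,0,0.8],0],
    [-1,[0,0,0.5],0]
  ]
}}

```text
time: 11.1
tool_pos: [567.2, -37.5, 76.5]
tcp_rot: [-180.0, -0.2, -10.3]
ft_force: [0.2, -0.5, 11.3]
finger_gap: 59.4
grip_force: 25.9
```

```bash
python3 -c "
from h import *
tilt()"
```

```text
[567.2 -37.5  76.5] [ 0.2 -0.5 11.3] [ 0.088  0.219 -0.055]
side 0.84 base rel TCP [  7.9   0.  -73.1] tilt 4.6
```

Emit:
{"method": "play_rows", "body": {
  "increments": [
    [-1,[2,0,0.6],0],
    [-1,[1,0,0.6],0],
    [-1,[0,0,0.6],0],
    [-1,[0,0,0],0]
  ]
}}

```text
time: 11.63
tool_pos: [570.8, -38.1, 75.7]
tcp_rot: [-180.0, -0.3, -10.3]
ft_force: [1.2, -0.3, 12.0]
finger_gap: 59.7
grip_force: 25.9
```

Run:
```python
from h import *
tilt()
s=snapshot("side");u=px(s,sense()["tool_pos"]).astype(int);save(s,"up1",(u[0]-60,u[1]-60,u[0]+60,u[1]+60),5)
```

```text
[570.8 -38.1  75.7] [ 1.2 -0.3 12. ] [-0.008  0.136 -0.011]
side 0.84 base rel TCP [  4.1  -3.4 -70.8] tilt 3.2
```

View pics/up1.png

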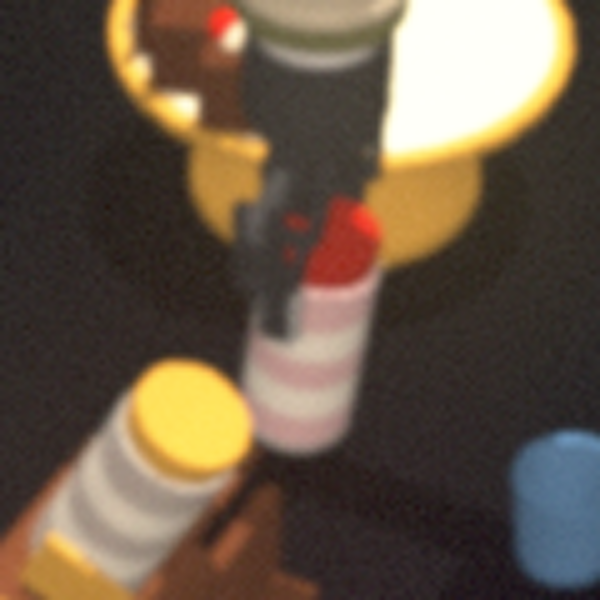

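The red jar stands on the table at crop (310,350), close to upright. I'll release and regrip so it settles flat before carrying it.

Emit:
{"method": "play_rows", "body": {
  "increments": [
    [0.65,[0,0,-0.5],0],
    [0.65,[0,0,0],0],
    [0.65,[0,0,0],0],
    [0.65,[0,0,0],0],
    [0.65,[0,0,0],0]
  ]
}}

```text
time: 12.3
tool_pos: [567.9, -37.6, 73.4]
tcp_rot: [180.0, 0.0, -10.3]
ft_force: [0.5, -0.0, -0.3]
finger_gap: 70.4
grip_force: 0.0
```

```bash
python3 -c "
from h import *
tilt();tilt()"
```

```text
[567.9 -37.6  73.4] [ 0.5 -0.  -0.3] [-0.04   0.027 -0.021]
side 0.71 base rel TCP [ 10.9  -2.6 -70.9] tilt 6.7
[568.2 -37.6  73.7] [-0.3  0.5 -0.6] [-0.001  0.034 -0.029]
side 0.76 base rel TCP [  8.7  -5.4 -73.2] tilt 6.0
```

Emit:
{"method": "play_rows", "body": {
  "increments": [
    [-1,[0,0,0],0],
    [-1,[0,0,0],0],
    [-1,[0,0,0],0],
    [-1,[0,0,0],0],
    [-1,[0,0,0],0]
  ],
  "force": 35
}}

```text
time: 13.12
tool_pos: [568.6, -37.7, 74.2]
tcp_rot: [-180.0, -0.0, -10.3]
ft_force: [0.6, -0.3, 2.4]
finger_gap: 59.4
grip_force: 36.1
```

Emit:
{"method": "play_rows", "body": {
  "increments": [
    [0.65,[0,0,0],0],
    [0.65,[0,0,0],0],
    [0.65,[0,0,0],0],
    [0.65,[4,0,0],0],
    [0.65,[3,0,0],0],
    [-1,[0,0,0],0],
    [-1,[0,0,0],0],
    [-1,[0,0,0],0],
    [-1,[0,0,0],0],
    [-1,[0,0,0],0]
  ],
  "force": 35
}}

```text
time: 13.95
tool_pos: [575.6, -39.0, 74.3]
tcp_rot: [-180.0, -0.1, -10.3]
ft_force: [1.9, -0.7, 2.0]
finger_gap: 59.2
grip_force: 38.7
```

Emit:
{"method": "play_rows", "body": {
  "increments": [
    [-1,[0,0,-5],0],
    [-1,[0,0,-15],0],
    [-1,[0,0,-30],0],
    [-1,[0,0,-35],0],
    [-1,[0,0,-35],0],
    [-1,[0,0,-35],0],
    [-1,[0,0,-25],0],
    [-1,[0,0,-12],0],
    [-1,[0,0,-4],0],
    [-1,[0,0,0],0]
  ]
}}

```text
time: 14.78
tool_pos: [575.0, -38.9, 269.5]
tcp_rot: [180.0, 0.0, -10.3]
ft_force: [-0.2, 0.3, -3.9]
finger_gap: 59.1
grip_force: 39.0
```

```bash
python3 -c "
from h import *
tilt();tilt()"
```

```text
[575.  -38.9 269.5] [-0.2  0.3 -3.9] [-0.005  0.002  0.003]
side 0.82 base rel TCP [  0.3  -2.2 -72.6] tilt 1.3
top 0.49 base rel TCP [  3.3  -3.4 -74.9] tilt 2.7
[573.9 -38.7 266.9] [ 0.8 -0.1 -3.6] [ 0.008 -0.044  0.026]
side 0.92 base rel TCP [ -0.4  -0.5 -75.2] tilt 0.4
top 0.69 base rel TCP [  5.3  -2.  -69.8] tilt 3.4
```

Emit:
{"method": "play_rows", "body": {
  "increments": [
    [-1,[0,10,-15],0],
    [-1,[0,20,-10],0],
    [-1,[0,33,0],0],
    [-1,[0,33,0],0],
    [-1,[0,33,0],0],
    [-1,[0,33,0],0],
    [-1,[0,33,0],0],
    [-1,[0,33,0],0],
    [-1,[6,23,0],0],
    [-1,[12,12,0],0],
    [-1,[12,3,0],0],
    [-1,[6,0,0],0]
  ]
}}

```text
time: 16.18
tool_pos: [563.4, -308.6, 294.1]
tcp_rot: [-180.0, 0.0, -10.4]
ft_force: [0.6, -0.2, -3.5]
finger_gap: 59.5
grip_force: 39.2
```

Emit:
{"method": "play_rows", "body": {
  "increments": [
    [-1,[0,0,12],0],
    [-1,[0,0,20],0],
    [-1,[0,0,15],0],
    [-1,[0,0,8],0],
    [-1,[0,0,0],0]
  ]
}}

```text
time: 16.6
tool_pos: [561.7, -305.4, 236.2]
tcp_rot: [-179.9, 0.3, -10.2]
ft_force: [-0.7, 0.1, -4.9]
finger_gap: 59.4
grip_force: 39.2
```

Run:
```python
from h import *
tilt()
s=snapshot("side");t=snapshot("top");a=s["color"][60:220,260:420][:,:,::-1];b=t["color"][130:290,400:560][:,:,::-1]
cv2.imwrite("pics/over1.png",cv2.resize(np.hstack([a,b]),None,fx=2.5,fy=2.5,interpolation=2))
```

```text
[ 561.7 -305.4  236.2] [-0.7  0.1 -4.9] [-0.026  0.073  0.   ]
side 0.62 base rel TCP [ -3.8  -3.7 -74.2] tilt 3.1
top 0.9 base rel TCP [  4.4  -4.  -67.8] tilt 3.6
```

View pics/over1.png

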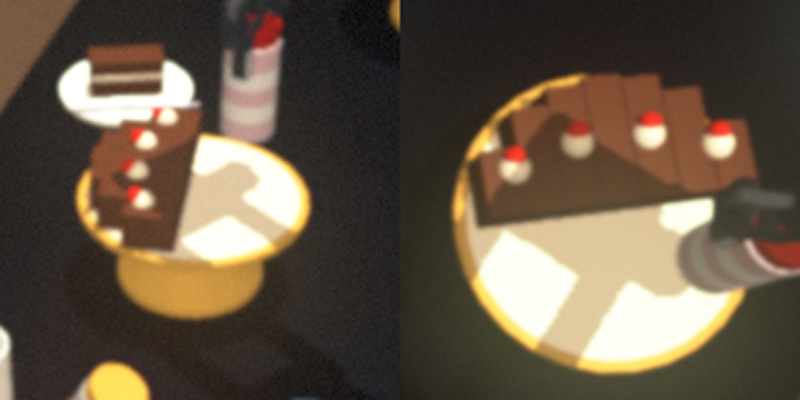

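The jar hangs upright over the far right of the empty half, with its base still above the plate. I'll triangulate the plate centre to get its height.

Run:
```python
from h import *
s=snapshot("side");t=snapshot("top")
P=[np.array(q["intrinsics"])@np.linalg.inv(np.array(q["world_from_camera"]))[:3] for q in(s,t)]
X=cv2.triangulatePoints(P[0],P[1],np.float64([[337.3],[139.6]]),np.float64([[482.3],[218.3]]))[:,0];print(X[:3]/X[3])
for z in(95,105,115,125):
    c=np.array([611,-250,z]);print(z,px(s,c+[-129,17,0]).round(),px(s,c+[129,-17,0]).round(),px(t,c+[0,130,0]).round(),px(t,c-[0,130,0]).round(),px(t,c-[130,0,0]).round())
```

```text
[ 610.96575947 -255.16930424   94.76457891]
95 [379. 152.] [294. 130.] [420. 220.] [540. 220.] [484. 280.]
105 [380. 149.] [294. 127.] [422. 219.] [542. 219.] [486. 280.]
115 [380. 146.] [294. 124.] [423. 218.] [545. 218.] [487. 280.]
125 [380. 143.] [294. 121.] [424. 217.] [547. 217.] [489. 279.]
```

Emit:
{"method": "play_rows", "body": {
  "increments": [
    [-1,[0,0,5],0],
    [-1,[0,0,6],0],
    [-1,[0,0,5],0],
    [-1,[0,0,3],0],
    [-1,[0,0,0],0]
  ]
}}

```text
time: 17.42
tool_pos: [562.5, -306.6, 219.0]
tcp_rot: [-179.9, 0.1, -10.3]
ft_force: [0.1, -0.3, -3.2]
finger_gap: 59.1
grip_force: 39.2
```

Emit:
{"method": "play_rows", "body": {
  "increments": [
    [-1,[0,0,5],0],
    [-1,[0,0,6],0],
    [-1,[0,0,6],0],
    [-1,[0,0,5],0],
    [-1,[0,0,3],0],
    [-1,[0,0,1],0],
    [-1,[0,0,0],0]
  ]
}}

```text
time: 18.0
tool_pos: [563.0, -306.9, 194.3]
tcp_rot: [-180.0, 0.0, -10.3]
ft_force: [-0.0, -0.4, -3.2]
finger_gap: 59.2
grip_force: 39.2
```

Emit:
{"method": "play_rows", "body": {
  "increments": [
    [-1,[0,0,1],0],
    [-1,[0,0,1],0],
    [-1,[0,0,1],0],
    [-1,[0,0,0],0]
  ]
}}

```text
time: 18.33
tool_pos: [563.2, -307.1, 191.8]
tcp_rot: [-180.0, 0.0, -10.3]
ft_force: [0.7, -0.7, -3.2]
finger_gap: 59.4
grip_force: 39.2
```

Emit:
{"method": "play_rows", "body": {
  "increments": [
    [-1,[0,0,1],0],
    [-1,[0,0,1],0],
    [-1,[0,0,1],0],
    [-1,[0,0,0],0]
  ]
}}

```text
time: 18.67
tool_pos: [563.1, -307.0, 188.6]
tcp_rot: [-180.0, 0.0, -10.3]
ft_force: [-0.7, 0.7, -4.2]
finger_gap: 59.2
grip_force: 39.2
```

Emit:
{"method": "play_rows", "body": {
  "increments": [
    [-1,[0,0,1],0],
    [-1,[0,0,1],0],
    [-1,[0,0,0],0]
  ]
}}

```text
time: 18.92
tool_pos: [563.1, -307.0, 186.6]
tcp_rot: [-180.0, 0.0, -10.3]
ft_force: [-0.5, -0.6, -3.9]
finger_gap: 59.2
grip_force: 39.2
```

Emit:
{"method": "play_rows", "body": {
  "increments": [
    [-1,[0,0,1],0],
    [-1,[0,0,0],0]
  ]
}}

```text
time: 19.08
tool_pos: [563.1, -307.0, 185.7]
tcp_rot: [-180.0, 0.0, -10.3]
ft_force: [0.8, 0.6, -3.2]
finger_gap: 59.3
grip_force: 39.2
```

Emit:
{"method": "play_rows", "body": {
  "increments": [
    [-1,[0,0,1],0],
    [-1,[0,0,1],0],
    [-1,[0,0,0],0]
  ]
}}

```text
time: 19.33
tool_pos: [563.1, -307.0, 183.6]
tcp_rot: [-180.0, 0.0, -10.3]
ft_force: [-0.3, -1.4, -4.2]
finger_gap: 59.0
grip_force: 39.2
```

Emit:
{"method": "play_rows", "body": {
  "increments": [
    [-1,[0,0,1],0],
    [-1,[0,0,1],0],
    [-1,[0,0,0],0]
  ]
}}

```text
time: 19.58
tool_pos: [563.3, -307.1, 182.0]
tcp_rot: [180.0, -0.0, -10.3]
ft_force: [0.2, -0.3, -4.4]
finger_gap: 59.0
grip_force: 39.4
```

Emit:
{"method": "play_rows", "body": {
  "increments": [
    [-1,[0,0,1],0],
    [-1,[0,0,1],0],
    [-1,[0,0,0],0]
  ]
}}

```text
time: 19.83
tool_pos: [563.6, -307.2, 182.0]
tcp_rot: [180.0, -0.1, -10.3]
ft_force: [-4.8, 3.1, 7.6]
finger_gap: 59.3
grip_force: 40.4
```

Emit:
{"method": "play_rows", "body": {
  "increments": [
    [-1,[0,0,-1],0],
    [-1,[0,0,0],0]
  ]
}}

```text
time: 20.0
tool_pos: [563.7, -307.3, 182.0]
tcp_rot: [180.0, -0.1, -10.3]
ft_force: [-0.7, 1.8, 4.8]
finger_gap: 59.4
grip_force: 39.7
```

Emit:
{"method": "play_rows", "body": {
  "increments": [
    [-1,[0,0,-0.7],0],
    [-1,[0,0,0],0],
    [0.75,[0,0,0],0],
    [0.75,[0,0,0],0],
    [0.75,[0,0,0],0],
    [0.75,[0,0,0],0],
    [0.75,[0,0,0],0]
  ]
}}

```text
time: 20.58
tool_pos: [563.1, -307.1, 181.4]
tcp_rot: [-180.0, 0.0, -10.3]
ft_force: [0.3, -0.4, -0.6]
finger_gap: 75.0
grip_force: 0.0
```

Emit:
{"method": "play_rows", "body": {
  "increments": [
    [0.75,[0,0,-5],0],
    [0.75,[0,0,-12],0],
    [0.75,[0,0,-25],0],
    [0.75,[0,0,-35],0],
    [1,[0,0,-35],0],
    [1,[0,0,-20],0],
    [1,[0,-15,0],0],
    [1,[0,-35,0],0],
    [1,[0,-35,0],0],
    [1,[0,-35,0],0],
    [1,[0,-35,0],0],
    [1,[0,-35,0],0]
  ]
}}

```text
time: 21.58
tool_pos: [596.9, -118.2, 314.2]
tcp_rot: [-180.0, -0.0, -10.3]
ft_force: [0.4, -0.1, 0.6]
finger_gap: 85.5
grip_force: 0.0
```

Run:
```python
from h import *
st=sense();print(st["tool_pos"],st["ft_force"])
for n in("side","top"):
    s=snapshot(n)
    for q in("jar_red","jar_choc"):
        for r in pinpoint(q,s)[:2]: print(n,q,round(r["p"],2),w(s,r["xyz"]).round(1))
```

```text
[ 596.93814869 -118.18714032  314.1771172 ] [ 0.43360931 -0.05007146  0.61634501]
side jar_red 0.57 [ 565.2 -311.9  107.1]
side jar_choc 0.92 [675.7 470.1  28.5]
side jar_choc 0.91 [357.7 174.8  26.1]
top jar_red 0.65 [ 566.5 -308.6  111.8]
top jar_red 0.51 [768.5  45.6   4. ]
top jar_choc 0.87 [671.2 467.9  25.8]
top jar_choc 0.65 [638.8 139.8  46.9]
```

Emit:
{"method": "play_rows", "body": {
  "increments": [
    [1,[-5.9,-32.3,0],0],
    [1,[-5.9,-32.3,0],0],
    [1,[-5.9,-32.3,0],0],
    [1,[-5.9,-32.3,0],0],
    [1,[-5.9,-32.3,0],0],
    [1,[-5.9,-32.3,10],0],
    [1,[-5.9,-32.3,20],0],
    [1,[-5.9,-32.3,30],0],
    [1,[0,0,30],0],
    [1,[0,0,20],0],
    [1,[0,0,12],0],
    [1,[0,0,0],0]
  ]
}}

```text
time: 22.88
tool_pos: [595.0, 139.0, 189.7]
tcp_rot: [179.9, 0.3, -10.4]
ft_force: [-1.4, -0.2, -0.3]
finger_gap: 85.2
grip_force: 0.0
```

Emit:
{"method": "play_rows", "body": {
  "increments": [
    [1,[0,0,9],0],
    [1,[0,0,12],0],
    [1,[0,0,12],0],
    [1,[0,0,12],0],
    [1,[0,0,12],0],
    [1,[0,0,11],0],
    [1,[0,0,8],0],
    [1,[0,0,4],0],
    [1,[0,0,2],0],
    [1,[0,0,0],0]
  ]
}}

```text
time: 23.72
tool_pos: [596.5, 140.5, 111.1]
tcp_rot: [180.0, 0.0, -10.3]
ft_force: [0.0, -0.1, 0.7]
finger_gap: 85.3
grip_force: 0.0
```

Emit:
{"method": "play_rows", "body": {
  "increments": [
    [-1,[0,0,0],0],
    [-1,[0,0,0],0],
    [-1,[0,0,0],0],
    [-1,[0,0,0],0],
    [-1,[0,0,0],0],
    [-1,[0,0,0],0]
  ],
  "force": 20
}}

```text
time: 24.22
tool_pos: [597.5, 141.0, 112.8]
tcp_rot: [-179.9, -0.1, -10.3]
ft_force: [-0.3, 3.3, 6.0]
finger_gap: 59.6
grip_force: 21.6
```

Emit:
{"method": "play_rows", "body": {
  "increments": [
    [-1,[-1.8,0,-3.6],0],
    [-1,[-3.6,0,-7.1],0],
    [-1,[-3.6,0,-7.1],0],
    [-1,[-3.6,0,-7.1],0],
    [-1,[-3.6,0,-7.1],0],
    [-1,[-3.6,0,-7.1],0],
    [-1,[-3.6,0,-7.1],0],
    [-1,[-3.6,0,-7.1],0],
    [-1,[-3.6,0,-7.1],0],
    [-1,[-3.6,0,-7.1],0],
    [-1,[-3.6,0,-7.1],0],
    [-1,[-3.6,0,-7.1],0]
  ]
}}

```text
time: 25.22
tool_pos: [555.4, 148.0, 193.9]
tcp_rot: [180.0, 0.0, -10.3]
ft_force: [-0.1, 0.0, -2.5]
finger_gap: 59.6
grip_force: 23.3
```

Emit:
{"method": "play_rows", "body": {
  "increments": [
    [-1,[0,0,-15],0],
    [-1,[0.5,10,-15],0],
    [-1,[1,25,0],0],
    [-1,[1,33,0],0],
    [-1,[1,33,0],0],
    [-1,[1,33,0],0],
    [-1,[1,25,0],0],
    [-1,[1,15,0],0],
    [-1,[0,7,0],0],
    [-1,[0,0,0],0]
  ]
}}

```text
time: 26.05
tool_pos: [529.8, -32.6, 223.5]
tcp_rot: [180.0, -0.0, -10.4]
ft_force: [0.7, 0.6, -2.4]
finger_gap: 59.2
grip_force: 23.4
```

```bash
python3 -c "
from h import *
tilt('jar_choc')"
```

```text
[529.8 -32.6 223.5] [ 0.7  0.6 -2.4] [-0.011  0.04   0.043]
side 0.6 base rel TCP [ 34.6  -5.  -71.2] tilt 20.0
top 0.59 base rel TCP [ 42.5   1.4 -66.1] tilt 25.0
```

Emit:
{"method": "play_rows", "body": {
  "increments": [
    [-1,[0,0,15],0],
    [-1,[0,0,28],0],
    [-1,[0,0,30],0],
    [-1,[0,0,28],0],
    [-1,[0,0,17],0],
    [-1,[0,0,10],0],
    [-1,[0,0,5],0],
    [-1,[0,0,2],0],
    [-1,[0,0,0],0]
  ]
}}

```text
time: 27.0
tool_pos: [530.8, -31.1, 89.0]
tcp_rot: [-180.0, -0.1, -10.2]
ft_force: [0.6, -0.0, -2.7]
finger_gap: 59.5
grip_force: 23.3
```

Emit:
{"method": "play_rows", "body": {
  "increments": [
    [-1,[1,0,1],0],
    [-1,[1,0,1],0],
    [-1,[1,0,1],0],
    [-1,[1,0,1],0],
    [-1,[0,0,0],0]
  ]
}}

```text
time: 27.42
tool_pos: [534.3, -32.2, 84.3]
tcp_rot: [-180.0, -0.0, -10.3]
ft_force: [0.1, 0.1, -2.6]
finger_gap: 59.6
grip_force: 23.4
```

Emit:
{"method": "play_rows", "body": {
  "increments": [
    [-1,[1,0,1],0],
    [-1,[1,0,1],0],
    [-1,[0,0,0],0]
  ]
}}

```text
time: 27.67
tool_pos: [536.0, -32.5, 81.9]
tcp_rot: [180.0, 0.0, -10.3]
ft_force: [-0.7, -0.5, -3.7]
finger_gap: 59.5
grip_force: 23.4
```

Emit:
{"method": "play_rows", "body": {
  "increments": [
    [-1,[1,0,1],0],
    [-1,[2,0,1],0],
    [-1,[1,0,0],0]
  ]
}}

```text
time: 27.92
tool_pos: [540.2, -33.2, 80.4]
tcp_rot: [-180.0, -0.0, -10.3]
ft_force: [-1.6, 0.2, 1.5]
finger_gap: 59.3
grip_force: 23.0
```

Emit:
{"method": "play_rows", "body": {
  "increments": [
    [-1,[2,0,0.6],0],
    [-1,[4,0,0],0],
    [-1,[4,0,0],0],
    [-1,[4,0,0],0],
    [-1,[4,0,0],0]
  ]
}}

```text
time: 28.33
tool_pos: [558.4, -36.2, 80.0]
tcp_rot: [-180.0, -0.0, -10.3]
ft_force: [-1.5, 3.4, 2.9]
finger_gap: 59.0
grip_force: 21.1
```

```bash
python3 -c "
from h import *
tilt('jar_choc')"
```

```text
[558.4 -36.2  80. ] [-1.5  3.4  2.9] [ 0.67   0.259 -0.044]
side 0.78 base rel TCP [ 18.8  -2.7 -78.1] tilt 10.5
```

Emit:
{"method": "play_rows", "body": {
  "increments": [
    [-1,[4,0,0.7],0],
    [-1,[4,0,0.8],0],
    [-1,[4,0,0.8],0],
    [-1,[1,0,0.5],0],
    [-1,[0,0,0.5],0],
    [-1,[0,0,0],0]
  ]
}}

```text
time: 29.03
tool_pos: [571.5, -38.9, 77.5]
tcp_rot: [-180.0, -0.1, -10.3]
ft_force: [1.0, 1.8, 8.0]
finger_gap: 59.2
grip_force: 21.5
```

```bash
python3 -c "
from h import *
tilt('jar_choc')"
```

```text
[571.5 -38.9  77.5] [1.  1.8 8. ] [0.56  0.229 0.004]
side 0.78 base rel TCP [  5.3  -1.9 -77.3] tilt 3.2
top 0.52 base rel TCP [ 12.1   1.  -74. ] tilt 7.0
```

Emit:
{"method": "play_rows", "body": {
  "increments": [
    [-1,[2,0,0.6],0],
    [-1,[0,0,0.5],0],
    [-1,[0,0,0],0],
    [0.65,[0,0,-0.5],0],
    [0.65,[0,0,0],0],
    [0.65,[0,0,0],0],
    [0.65,[0,0,0],0],
    [0.65,[0,0,0],0]
  ]
}}

```text
time: 29.9
tool_pos: [571.9, -39.1, 75.2]
tcp_rot: [180.0, 0.1, -10.3]
ft_force: [0.5, -0.3, -0.1]
finger_gap: 70.2
grip_force: 0.0
```

```bash
python3 -c "
from h import *
tilt('jar_choc');tilt('jar_choc')"
```

```text
[571.9 -39.1  75.2] [ 0.5 -0.3 -0.1] [ 0.024 -0.01  -0.033]
side 0.87 base rel TCP [  4.5   0.9 -78.3] tilt 2.5
[572.3 -39.1  75.5] [0.2 0.2 0.1] [ 0.024  0.001 -0.057]
side 0.79 base rel TCP [  6.7   0.7 -77.8] tilt 3.7
```

Emit:
{"method": "play_rows", "body": {
  "increments": [
    [0.65,[4,0,0],0],
    [-1,[0,0,0],0],
    [-1,[0,0,0],0],
    [-1,[0,0,0],0],
    [-1,[0,0,0],0],
    [-1,[0,0,0],0]
  ],
  "force": 35
}}

```text
time: 30.8
tool_pos: [576.8, -39.7, 76.1]
tcp_rot: [-180.0, -0.1, -10.3]
ft_force: [2.7, 0.6, 2.6]
finger_gap: 58.8
grip_force: 38.2
```

Emit:
{"method": "play_rows", "body": {
  "increments": [
    [-1,[0,0,-5],0],
    [-1,[0,0,-15],0],
    [-1,[0,0,-30],0],
    [-1,[0,0,-35],0],
    [-1,[0,0,-35],0],
    [-1,[0,0,-35],0],
    [-1,[0,0,-30],0],
    [-1,[0,0,-15],0],
    [-1,[0,0,-5],0],
    [-1,[0,0,0],0]
  ]
}}

```text
time: 31.63
tool_pos: [576.6, -39.9, 281.7]
tcp_rot: [180.0, -0.1, -10.3]
ft_force: [0.8, 0.3, -4.2]
finger_gap: 59.0
grip_force: 38.9
```

```bash
python3 -c "
from h import *
tilt('jar_choc');tilt('jar_choc')"
```

```text
[576.6 -39.9 281.7] [ 0.8  0.3 -4.2] [0.009 0.011 0.021]
side 0.73 base rel TCP [ -0.7   2.  -78.9] tilt 1.2
top 0.62 base rel TCP [  7.6   3.9 -77.9] tilt 4.7
[575.1 -39.6 277.9] [-0.2 -0.6 -2.8] [-0.033 -0.069  0.   ]
side 0.68 base rel TCP [ -1.9  -0.6 -79.4] tilt 1.1
top 0.67 base rel TCP [  8.6   4.  -74.6] tilt 5.4
```

Emit:
{"method": "play_rows", "body": {
  "increments": [
    [-1,[0,10,0],0],
    [-1,[0,25,0],0],
    [-1,[0,33,0],0],
    [-1,[0,33,0],0],
    [-1,[0,33,0],0],
    [-1,[1,22,0],0],
    [-1,[2,9,0],0],
    [-1,[0,3,0],0],
    [-1,[0,0,0],0]
  ]
}}

```text
time: 32.78
tool_pos: [549.1, -206.2, 280.5]
tcp_rot: [-180.0, 0.0, -10.3]
ft_force: [0.7, 0.2, -2.3]
finger_gap: 59.4
grip_force: 39.1
```

Emit:
{"method": "play_rows", "body": {
  "increments": [
    [-1,[0,0,10],0],
    [-1,[0,0,18],0],
    [-1,[0,0,20],0],
    [-1,[0,0,18],0],
    [-1,[0,0,9],0],
    [-1,[0,0,5],0],
    [-1,[0,0,2],0],
    [-1,[0,0,0],0]
  ]
}}

```text
time: 33.45
tool_pos: [549.6, -205.1, 198.9]
tcp_rot: [-180.0, -0.0, -10.2]
ft_force: [0.1, 0.2, -2.8]
finger_gap: 59.2
grip_force: 39.1
```

Run:
```python
from h import *
tilt("jar_choc")
s=snapshot("side");t=snapshot("top");a=s["color"][60:220,260:420][:,:,::-1];b=t["color"][130:290,400:560][:,:,::-1]
cv2.imwrite("pics/over2.png",cv2.resize(np.hstack([a,b]),None,fx=2.5,fy=2.5,interpolation=2))
```

```text
[ 549.6 -205.1  198.9] [ 0.1  0.2 -2.8] [ 0.002  0.042 -0.023]
side 0.77 base rel TCP [  0.1  -0.4 -79. ] tilt 0.2
```

View pics/over2.png

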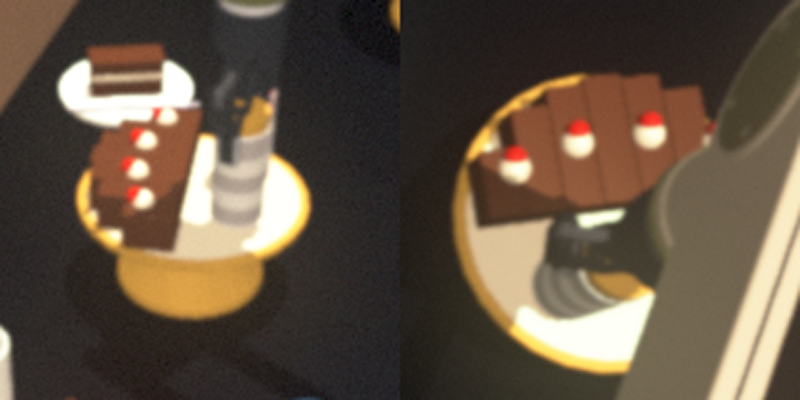

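The brass-lid jar hangs upright over the free spot beside the red one, clear of the cake. Contact is expected at a TCP height of about 184.

Emit:
{"method": "play_rows", "body": {
  "increments": [
    [-1,[0,0,3],0],
    [-1,[0,0,3],0],
    [-1,[0,0,2],0],
    [-1,[0,0,1],0],
    [-1,[0,0,0],0]
  ]
}}

```text
time: 34.17
tool_pos: [549.0, -205.5, 189.0]
tcp_rot: [-180.0, 0.1, -10.3]
ft_force: [-0.7, -0.6, -2.6]
finger_gap: 59.3
grip_force: 39.1
```

Emit:
{"method": "play_rows", "body": {
  "increments": [
    [-1,[0,0,1],0],
    [-1,[0,0,1],0],
    [-1,[0,0,0],0]
  ]
}}

```text
time: 34.42
tool_pos: [549.3, -205.6, 187.5]
tcp_rot: [-180.0, 0.0, -10.3]
ft_force: [-0.9, -0.4, -3.2]
finger_gap: 59.4
grip_force: 39.1
```

Emit:
{"method": "play_rows", "body": {
  "increments": [
    [-1,[0,0,1],0],
    [-1,[0,0,1],0],
    [-1,[0,0,0],0]
  ]
}}

```text
time: 34.67
tool_pos: [549.2, -205.6, 185.4]
tcp_rot: [-180.0, 0.0, -10.3]
ft_force: [0.5, 0.5, -3.2]
finger_gap: 59.3
grip_force: 39.1
```

Emit:
{"method": "play_rows", "body": {
  "increments": [
    [-1,[0,0,1],0],
    [-1,[0,0,0],0]
  ]
}}

```text
time: 34.83
tool_pos: [549.3, -205.6, 184.5]
tcp_rot: [-180.0, 0.0, -10.3]
ft_force: [0.1, 0.4, -3.3]
finger_gap: 59.6
grip_force: 39.1
```

Emit:
{"method": "play_rows", "body": {
  "increments": [
    [-1,[0,0,1],0],
    [-1,[0,0,0],0]
  ]
}}

```text
time: 35.0
tool_pos: [549.5, -205.7, 183.9]
tcp_rot: [180.0, -0.0, -10.3]
ft_force: [-0.4, 0.5, -1.7]
finger_gap: 59.1
grip_force: 39.1
```

Emit:
{"method": "play_rows", "body": {
  "increments": [
    [-1,[0,0,0.7],0],
    [-1,[0,0,0],0]
  ]
}}

```text
time: 35.17
tool_pos: [549.7, -205.7, 183.9]
tcp_rot: [180.0, -0.1, -10.3]
ft_force: [-0.5, 1.7, 2.9]
finger_gap: 59.3
grip_force: 39.5
```

Contact is light, about 6 N. I'll release, lift and move back.

Emit:
{"method": "play_rows", "body": {
  "increments": [
    [0.75,[0,0,0],0],
    [0.75,[0,0,0],0],
    [0.75,[0,0,0],0],
    [0.75,[0,0,0],0],
    [0.75,[0,0,0],0]
  ]
}}

```text
time: 35.58
tool_pos: [549.3, -205.6, 182.9]
tcp_rot: [180.0, 0.0, -10.3]
ft_force: [-0.8, -0.3, 0.0]
finger_gap: 75.0
grip_force: 0.0
```

Emit:
{"method": "play_rows", "body": {
  "increments": [
    [0.75,[0,0,-5],0],
    [0.75,[0,0,-12],0],
    [0.75,[0,0,-25],0],
    [0.75,[0,0,-35],0],
    [0.75,[0,0,-35],0],
    [0.75,[0,0,-20],0],
    [1,[-5,-25,0],0],
    [1,[-10,-35,0],0],
    [1,[-10,-35,0],0],
    [1,[-10,-35,0],0],
    [1,[-5,-20,0],0],
    [1,[0,0,0],0]
  ]
}}

```text
time: 36.58
tool_pos: [536.6, -46.9, 316.9]
tcp_rot: [-179.9, -0.1, -10.0]
ft_force: [-1.0, -0.3, 0.6]
finger_gap: 85.7
grip_force: 0.0
```

Run:
```python
from h import *
st=sense();print(st["tool_pos"],st["ft_force"])
s=snapshot("side");t=snapshot("top")
for p in(s,t):
    for q in("jar_red","jar_choc","mug","espresso_cup","sugar_jar"):
        for r in pinpoint(q,p)[:3]: print(q,round(r["p"],2),w(p,r["xyz"]).round(0))
a=s["color"][60:220,260:420][:,:,::-1];b=t["color"][130:290,400:560][:,:,::-1]
cv2.imwrite("pics/end.png",cv2.resize(np.hstack([a,b]),None,fx=2.5,fy=2.5,interpolation=2))
```

```text
[536.62162874 -46.9470101  316.8650957 ] [-0.96385244 -0.25247496  0.5505767 ]
jar_red 0.72 [ 564. -309.  108.]
jar_choc 0.97 [671. 473.  27.]
jar_choc 0.96 [355. 174.  25.]
jar_choc 0.87 [ 545. -205.  102.]
mug 0.96 [769.  48.  -5.]
espresso_cup 0.66 [414.  22.  -1.]
sugar_jar 0.74 [375. 466.   3.]
jar_red 0.71 [ 565. -310.  113.]
jar_choc 0.89 [ 556. -204.  109.]
jar_choc 0.82 [360. 175.  26.]
jar_choc 0.81 [676. 464.  30.]
mug 0.74 [769.  46.   1.]
espresso_cup 0.64 [424.  15.   0.]
sugar_jar 0.72 [377. 460.  -1.]
```

View pics/end.png

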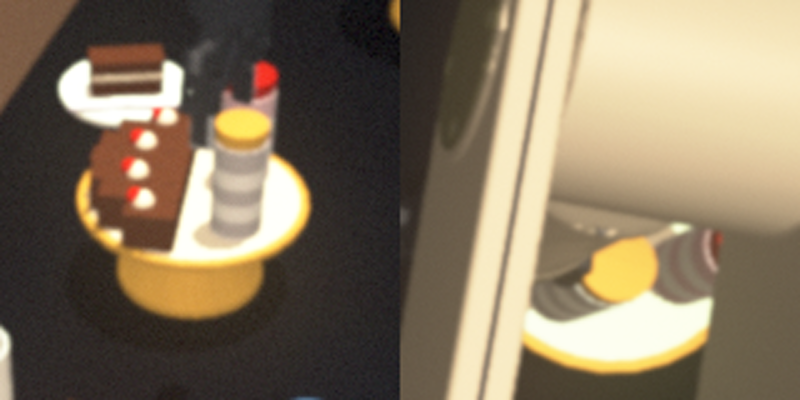

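Both jars stand upright on the empty half of the plate: brass lid at crop (242,175), red lid behind it at (255,95). The bystanders have not moved, so I'm handing in.

```bash
python3 -c "
from bench import *
print(hand_in())"
```

```text
the job is handed in; nothing more can be done
None
```

Both jars now stand upright on the empty half of the cake stand's plate, each set down by feel (about 11 N of contact for red, 6 N for brass), with the mug, cup and sugar jar unmoved, and the job is handed in at about 37 s; I first stood each jar on the table to straighten it, because the tool could not tilt.

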